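# Draw a dropped foil roll out from behind the chip guard

## Robot

A 6-joint arm with a two-finger parallel gripper is mounted at the origin on a cart in front of the work surface, level with it; the furniture and walls round the work are solid. World frame = base frame: x ahead of the robot, y to its left, z up, the work surface at z = 0. Lengths are in m, angles in rad, forces in N, time in s.
With the tool pointing down it reaches from about 0.35 to 0.775 m from the base axis. Payload 7.3 kg.
Tool frame: the origin (TCP) lies midway between the tips of the shut fingers; the grasp point (between the pads) lies 19 mm behind it (robot.grip_depth is the z of the grasp point in the tool frame, in m); z points along the fingers, y is the line along which they close (so a half turn about z gives the same grasp; the last joint's range is limited). The gripper opens to 92 mm and grips with 3 to 60 N. Pads are 19 mm wide; open, the fingers measure 130 mm over their backs; the gripper's body (75 mm by 190 mm) begins 47 mm behind the grasp point.
Start: joints at [0.971, 0.342, 1.524, -0, 1.275, -0.146], TCP at [0.23, 0.472, 0.227] pointing down, gripper open.
Joint ranges: [-2.53, 2.53], [-0.77, 2.02], [0.04, 2.7], [-1, 4.14], [0.28, 2.66], [-3.11, 3.11]. Speed limits (rad/s): [2.57, 2.57, 3.14, 3.14, 3.14, 3.14].

## Interface

Orientations are given as [roll, pitch, yaw] about the fixed x, y, z axes, in that order (R = Rz(yaw) Ry(pitch) Rx(roll)).
In Python, from cell import robot, viewer gives the robot as it stands.
- The arm moves only by the tool step_arm, never from a script. Its argument "increments" is a list of rows, each an object with "delta_pos": the shift along the tool's x, y, z in cm, a list of three; "dr": the turn, a rotation vector about the tool's x, y, z in degrees, a list of three; "fingers": the closure, from -1 (fully open) to 1 (shut), so that 0 is half open. In form: [{"delta_pos": [tx, ty, tz], "dr": [wx, wy, wz], "fingers": fingers}, ...]. A call has exactly 5 rows; each row is the pose to reach, as a shift and turn from the pose commanded when the call began, along the tool's axes at that moment; what a row does not reach only later rows make up. A row lasts 1/8 s, in which the tool goes at most 62.5 mm and 10.7 degrees, less where a joint would pass 70% of its speed; a pose out of reach is approached as far as the arm can. A call with a gripper value outside its range is refused whole. The fingers move at their own pace and stop on an object; "newtons" is the grip in N (left out, the last holds). Time passes only in rows, so rows that repeat a pose let the fingers close, or fill a call up. It gives the time, the measured TCP pose, the force, the opening and the grip force at its end, in the units of the state.
- robot.observe(): the state, without advancing time (a new reading comes with each control period).
- viewer.read_camera(name): name is "scene" or "side" or "wrist"; returns the picture (384x512x3 uint8, red, green, blue); there is no depth.
- viewer.camera_params(name): a dict with "K" (3x3 intrinsics, pixels), "T" (4x4, takes a point from camera to world coordinates). Camera axes: x right, y down, z forward; pixel columns grow to the right and rows downward; lengths in m; the calibration is good to about 2 mm. A picture is of the moment at which its call begins: read the wrist's pose just before it. camera_params takes no time and is no camera call; for the wrist camera it gives the pose at the moment of the call.
- robot.hand_in(): hands the job in; it is judged then, once.
The state is a dict: "time": time; "qpos": joint angles; "qvel": joint speeds; "joint_efforts": joint torques, N m; "tool_pos": TCP position; "tool_rot": TCP orientation; "contact_force": force on the tool from outside, world axes, zero at the start; "torque": the same for the moment, N m; "opening": finger opening in m; "grip_force": force on a finger pad.
Only numpy, scipy, OpenCV 4.12 (cv2) and the standard library are available. Lean on these libraries where they do the work, as an engineer would, in place of code of your own. Each camera call takes 0.05 s, during which the arm holds its last target. There are 200 camera calls.

## Task

A roll of copper foil has slid under the fixed yellow chip guard. Take the hooked rod, reach under the guard, drop the hook inside the roll and draw the roll out until it nests in the sprung black rubber stop in front of the guard, held firmly but gently against it with about 8 N for a second (15 N would crush it; the stop is set at a different distance each time, so feel for it). Then set the rod down on the bench, standing level as it stood before with its hook at least 10 cm clear of the roll; leave the roll lying at the stop, never touch it with the gripper, do not strain the guard with the rod, and leave the other things alone.

Things in the scene. Friction and masses are not known exactly. Their poses are not given: they have to be found in the camera images.
- guard: Fixed yellow chip guard with a clear roof. Origin on the bench under the middle of its open front edge; +x points in under it, z up. Inner side walls at y = +-72 mm, closed back at x = 135 mm; roof underside 62 mm, top 69 mm above the bench. In front, rails 8 mm high, 10 mm wide at y = +-68 mm, to x = -172 mm.
- catch (a point): Fixed point of the guard on its axis, 71 mm before the front edge (guard x = -71). The sprung stop lies about here, set differently each time and not measured: seated roll's centre at guard x = -58 to -84 mm. Two rubber pads, 13 mm high, shallow V centring the roll on y = 0; give 2.5 N/mm over 8 mm. The bar behind is 14 mm high, its clamps on the rails 21 mm; bar ends by x = -165 mm.
- foil_roll: Dropped roll: flat copper foil ring, 92 mm outside, 76 mm inside diameter, 9 mm thick, 0.08 to 0.17 kg, lying flat. Origin at the centre of its underside, z up. Starts wholly under the guard, centre at guard x = 52 to 72 mm, y within 15 mm. Slides at about 1 N. More than 15 N against the stop crushes it.
- hook_rod: Loose hooked rod, 0.22 kg, standing level on its hook's tip and a rear cross foot (x = -100 mm, 56 mm wide). Origin at bench height below the place to grip, z up, +x to the hook. Wooden handle: x = -60 to 30 mm, 22 mm wide along y, 22 to 50 mm above the bench; grip across y. Steel rod 8 mm thick, axis 36 mm high, to x = 150 mm, there bent straight down to height 0.
- hook_tip (a point): Lowest point of the rod's hook, 150 mm ahead of the rod's origin, at height 0; the upright part is 8 mm thick. Keep the rod level: tip over 9 mm above the bench to pass the roll's rim (the roof leaves 22 mm of lift), under 7 mm to catch it.
- oil_bottle: Small cream bottle with a red cap, 35 mm wide, 73 mm high; a bystander, origin at the centre of its underside
- bottle: Clear glass bottle, 72 mm wide, 140 mm high; a bystander, origin at the centre of its underside
- nugget: Green glass nugget, 21 mm wide, 9 mm high; a bystander, origin at the centre of its underside
- marker: Blue and white marker pen, 126 mm long along y; a bystander, origin at the centre of its underside
- pliers: Red-handled pliers, 58x168x13 mm, long along y; a bystander, origin at the centre of its underside

How it is judged:
By the outcome, as a careful person would: the job done as asked, in the order asked, and still so for the second after the job is handed in, with the robot touching nothing.
It also fails if it takes over 62 s, if anything falls off the work surface, if the arm or the gripper's body presses on something with over 40 N, if the wrist force passes 120 N, or if a joint passes its speed limit or range.

## Working session

There is one attempt and no reset: what is moved stays moved. The work goes in short steps, Python scripts to look and compute and a tool call to move; the robot and the scene stay as the last step left them, time stands still between calls to the robot, and variables do not carry over. Pictures are saved under pics/ and viewed, at most 10 in all, crops included, and the job is handed in when it is done.

Besides the shell and the picture viewer there is one more tool, called after "Request:" by a JSON object that holds its "name" and its "arguments". step_arm: Moves the arm, as the interface text tells. Its arguments: {"type":"object","properties":{"increments":{"type":"array"},"newtons":{"type":"number"}},"required":["increments"]}

```bash
mkdir -p pics; ls; python3 - <<'E'
from cell import robot, viewer
import cv2,numpy as np
for n in ("scene","side"):
    im=viewer.read_camera(n); cv2.imwrite(f"pics/{n}0.png",cv2.resize(im[:,:,::-1],(800,600),interpolation=cv2.INTER_CUBIC))
    p=viewer.camera_params(n); print(n,np.round(p["K"],1).tolist(),np.round(p["T"],3).tolist())
print(robot.observe())
E
```

```text
pics
scene [[453.3, 0.0, 254.0], [0.0, 453.3, 193.1], [0.0, 0.0, 1.0]] [[-0.88, -0.278, 0.385, 0.071], [-0.475, 0.485, -0.734, 1.186], [0.017, -0.829, -0.559, 0.732], [0.0, 0.0, 0.0, 1.0]]
side [[378.9, 0.0, 253.6], [0.0, 378.9, 189.7], [0.0, 0.0, 1.0]] [[0.999, -0.026, 0.03, 0.527], [-0.039, -0.468, 0.883, -0.615], [-0.009, -0.883, -0.469, 0.54], [0.0, 0.0, 0.0, 1.0]]
{'time': 0.1, 'qpos': array([ 9.71041071e-01,  3.42646388e-01,  1.52488247e+00,  1.95291047e-05,
        1.27537480e+00, -1.46018762e-01]), 'qvel': array([ 4.30099854e-04,  7.20233818e-04, -1.71685462e-03,  2.74442373e-05,
       -2.98178743e-04, -3.74798256e-04]), 'joint_efforts': array([ 2.28141827e-03, -4.32003379e+01, -2.44696176e+01,  7.20661087e-02,
        5.24812506e-02, -4.73355090e-05]), 'tool_pos': array([0.22991321, 0.47160558, 0.22613152]), 'tool_rot': array([-3.14029832e+00, -2.09228680e-04,  2.68785033e+00]), 'contact_force': array([ 0.06176382, -0.3139336 , -0.90596706]), 'torque': array([ 0.03955424, -0.02035894, -0.0226591 ]), 'grip_force': 0.0, 'opening': 0.09172882652222417}
```

View pics/scene0.png

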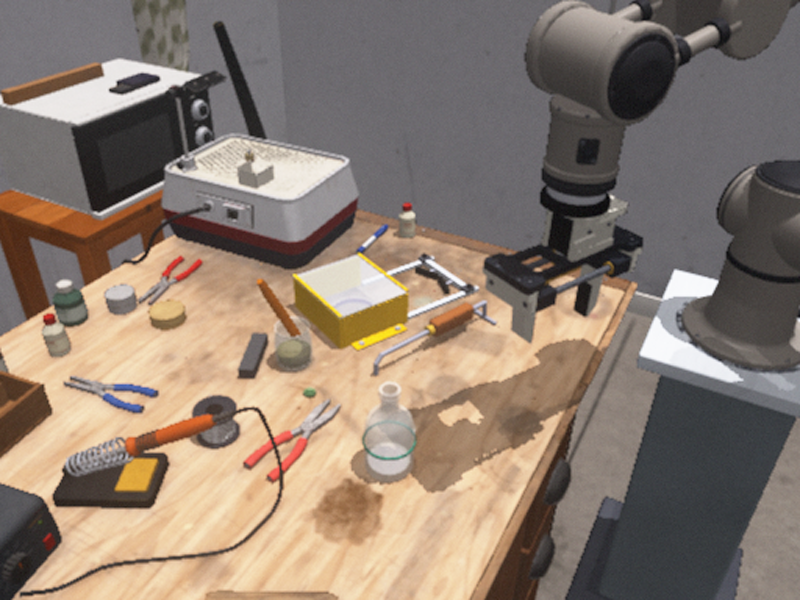

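View pics/side0.png

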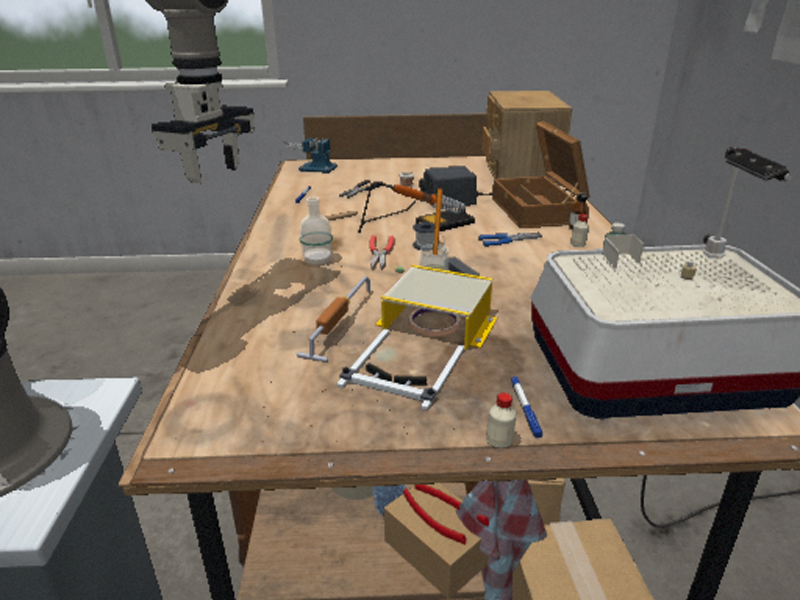

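The side view shows the guard at (435,310) opening toward the camera (-y), with the roll under it at (435,320). The rails run to (345,383) and (428,404). The rod is to the left, its foot at (312,357) and its hook at (367,285). I'll zoom in for accurate pixels.

```bash
python3 - <<'E'
import cv2
from cell import viewer
im=viewer.read_camera("side")[:,:,::-1]
cv2.imwrite("pics/z1.png",cv2.resize(im[160:270,185:335],(750,550),interpolation=cv2.INTER_CUBIC))
im=viewer.read_camera("scene")[:,:,::-1]
cv2.imwrite("pics/z2.png",cv2.resize(im[155:255,180:330],(750,500),interpolation=cv2.INTER_CUBIC))
E
```

```text
(no output)
```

View pics/z1.png

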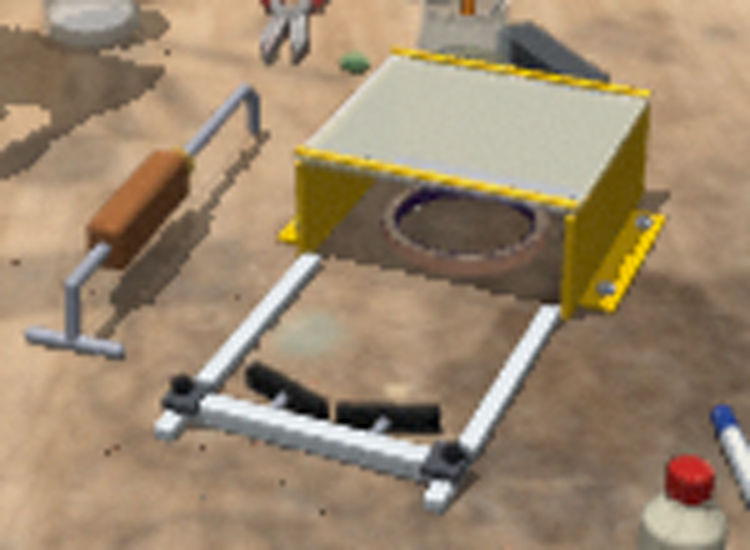

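View pics/z2.png

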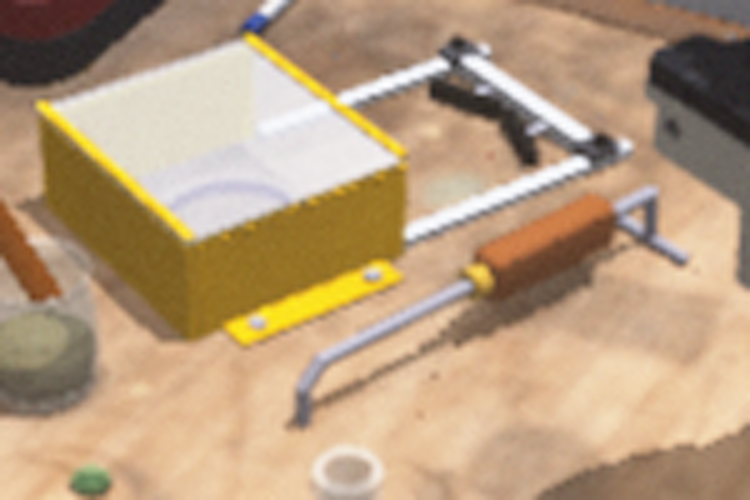

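The zooms give guard corners, rail ends, rod hook tip and foot, and roll outline. I'll compute positions.

```bash
cat > h.py <<'E'
import numpy as np
from cell import robot, viewer
def ray(n,px,z,P=None):
    p=P or viewer.camera_params(n); K,T=np.array(p["K"]),np.array(p["T"])
    d=T[:3,:3]@np.linalg.solve(K,[px[0],px[1],1.]); o=T[:3,3]
    return (o+d*(z-o[2])/d[2])[:2]
def proj(n,X,P=None):
    p=P or viewer.camera_params(n); K,T=np.array(p["K"]),np.array(p["T"])
    c=K@(T[:3,:3].T@(np.asarray(X)-T[:3,3])); return c[:2]/c[2]
E
python3 - <<'E'
from h import *
from scipy.optimize import least_squares
S=lambda x,y:(185+x/5-.4,160+y/5-.4)
C=lambda x,y:(180+x/5-.4,155+y/5-.4)
w=75
G=[("side",S(298,150),(0,1,69)),("side",S(575,203),(0,-1,69)),("side",S(397,50),(1,1,69)),("side",S(648,92),(1,-1,69)),
("side",S(302,252),(0,1,0)),("side",S(567,316),(0,-1,0)),
("scene",C(405,157),(0,1,69)),("scene",C(248,35),(0,-1,69)),("scene",C(40,103),(1,-1,69)),("scene",C(192,240),(1,1,69)),("scene",C(190,338),(1,1,0)),("scene",C(405,248),(0,1,0))]
def g2w(p,X):
    c,s=np.cos(p[2]),np.sin(p[2]); return np.array([p[0]+c*X[0]-s*X[1],p[1]+s*X[0]+c*X[1],X[2]])
def f(p):
    r=[]
    for n,px,(a,b,z) in G:
        r+=list(proj(n,g2w(p,(a*p[3],b*p[4],z/1000)))-px)
    return r
s=least_squares(f,[.55,0.1,1.3,.138,.075]); print("guard",s.x.round(4),np.round(s.fun,1))
gp=s.x
def w2g(q): 
    c,s_=np.cos(gp[2]),np.sin(gp[2]);d=q-gp[:2];return np.array([c*d[0]+s_*d[1],-s_*d[0]+c*d[1]])
for nm,n,px,z in [("tip","side",S(256,137),0),("tip","scene",C(300,427),0),("footL","side",S(28,335),.004),("footR","side",S(122,352),.004),("footR","scene",C(686,258),.004),
 ("bend","side",S(247,86),.04),("bend","scene",C(316,357),.04),("rolL","side",S(383,228),.005),("rolR","side",S(550,232),.005),("rolBot","side",S(465,273),0),("inTop","side",S(465,190),.009),
 ("inL","side",S(393,222),.009),("inR","side",S(538,226),.009),
 ("railL","side",S(165,425),.008),("barL","side",S(205,405),.014),("padmid","side",S(330,408),.013),("nug","side",S(355,66),.004),("oil","side",S(690,545),0)]:
    q=ray(n,px,z);print(nm,n,q.round(4),"guard",w2g(q).round(4))
E
```

```text
guard [0.6004 0.2405 1.1229 0.1359 0.0763] [-0.1  0.  -0.2  0.3 -0.6  0.  -0.2  0.4 -0.4  1.9  0.1  0.9 -0.4 -0.8
 -0.3  0.   0.1  0.4 -0.8 -0.9  0.4  1.  -1.   1.9]
tip side [0.5069 0.4226] guard [0.1237 0.1631]
tip scene [0.5071 0.4273] guard [0.128  0.1649]
footL side [0.3912 0.2022] guard [-0.1251  0.172 ]
footR side [0.4403 0.1842] guard [-0.12    0.1199]
footR scene [0.3912 0.2006] guard [-0.1265  0.1713]
bend side [0.5028 0.4125] guard [0.1128 0.1625]
bend scene [0.5031 0.4185] guard [0.1183 0.1648]
rolL side [0.5784 0.2989] guard [0.0431 0.0451]
rolR side [0.6708 0.2894] guard [ 0.0746 -0.0423]
rolBot side [0.6204 0.2569] guard [ 0.0234 -0.011 ]
inTop side [0.6274 0.3326] guard [0.0948 0.0155]
inL side [0.5839 0.2983] guard [0.045  0.0399]
inR side [0.664  0.2896] guard [ 0.0718 -0.0361]
railL side [0.4652 0.1158] guard [-0.1709  0.0678]
barL side [0.4841 0.1225] guard [-0.1567  0.0537]
padmid side [0.5431 0.1185] guard [-0.1348 -0.0012]
nug side [0.572  0.5125] guard [0.2329 0.1434]
oil side [0.6969 0.0273] guard [-0.1504 -0.1793]
```

Guard is at (0.600, 0.2405), yaw 1.123; roll centre is near guard (0.058, 0.002). Rod origin is about (0.452, 0.286), yaw 1.197. Moving above the rod now.

Request:
{"name": "step_arm", "arguments": {"increments": [{"delta_pos":[-5.6,-1.4,1.5],"dr":[0,0,10.6],"fingers":-0.3},{"delta_pos":[-11.2,-2.8,3],"dr":[0,0,21.2],"fingers":-0.3},{"delta_pos":[-16.8,-4.2,4.5],"dr":[0,0,31.8],"fingers":-0.3},{"delta_pos":[-22.4,-5.6,6.1],"dr":[0,0,42.4],"fingers":-0.3},{"delta_pos":[-28.1,-7.0,7.7],"dr":[0,0,53],"fingers":-0.3}], "newtons": 60}}

```text
time: 0.82
tool_pos: [0.4532, 0.2845, 0.1492]
tool_rot: [3.141, -0.0, 1.757]
contact_force: [0.4, 1.1, 0.3]
opening: 0.0598
grip_force: 0.0
```

Request:
{"name": "step_arm", "arguments": {"increments": [{"delta_pos":[0,0,0],"dr":[0,0,10.6],"fingers":-0.3},{"delta_pos":[0,0,0],"dr":[0,0,21.2],"fingers":-0.3},{"delta_pos":[0,0,0],"dr":[0,0,32.4],"fingers":-0.3},{"delta_pos":[0,0,0],"dr":[0,0,32.4],"fingers":-0.3},{"delta_pos":[0,0,0],"dr":[0,0,32.4],"fingers":-0.3}]}}

```text
time: 1.45
tool_pos: [0.4519, 0.2858, 0.1497]
tool_rot: [-3.141, 0.0, 1.201]
contact_force: [0.4, -0.0, -0.5]
opening: 0.0595
grip_force: 0.0
```

```bash
cat >> h.py <<'E'
import cv2,sys
GP=np.array([.6004,.2405,1.1229])
def g2w(x,y):
    c,s=np.cos(GP[2]),np.sin(GP[2]); return np.array([GP[0]+c*x-s*y,GP[1]+s*x+c*y])
def w2g(q):
    c,s=np.cos(GP[2]),np.sin(GP[2]); d=np.asarray(q)[:2]-GP[:2]; return np.array([c*d[0]+s*d[1],-s*d[0]+c*d[1]])
def plan(xy,z,yaw):
    o=robot.observe(); p,y=o["tool_pos"],o["tool_rot"][2]
    d=np.array([*xy,z])-p; c,s=np.cos(y),np.sin(y)
    dy=(yaw-y+np.pi)%(2*np.pi)-np.pi
    print("cm",(100*np.array([c*d[0]+s*d[1],s*d[0]-c*d[1],-d[2]])).round(2),"dr_z deg",round(-np.degrees(dy),2))
E
python3 - <<'E'
from h import *
P=viewer.camera_params("wrist"); im=viewer.read_camera("wrist")
cv2.imwrite("pics/w1.png",cv2.resize(im[:,:,::-1],(768,576),interpolation=cv2.INTER_CUBIC))
print(np.array(P["K"]).round(1).tolist(),np.array(P["T"]).round(4).tolist())
plan((.452,.286),.15,1.197); o=robot.observe(); print(o["time"],o["tool_pos"],o["tool_rot"],o["contact_force"],o["opening"])
for X in [(.452,.286,.05),(.507,.426,0),(.4158,.193,.004)]: print(proj("wrist",X,P)*1.5)
E
```

```text
[[293.6, 0.0, 259.6], [0.0, 293.6, 190.0], [0.0, 0.0, 1.0]] [[0.9324, -0.3445, -0.1097, 0.4821], [-0.3616, -0.8882, -0.2836, 0.3622], [0.0003, 0.304, -0.9527, 0.3077], [0.0, 0.0, 0.0, 1.0]]
cm [ 0.02 -0.   -0.03] dr_z deg 0.19
1.5 [0.45194797 0.28584517 0.14970341] [-3.14157153e+00 -2.00545699e-05  1.20038568e+00] [-0.04337409 -0.97270023  0.56874658] 0.059602030592392996
[388.41507565 284.60895811]
[389.46778421  28.23401185]
[388.4478365  388.36397383]
```

View pics/w1.png

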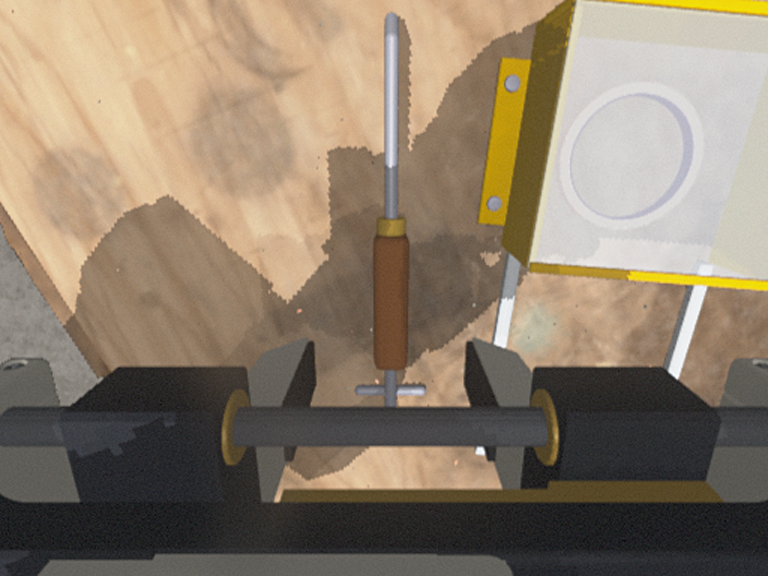

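The wrist view shows the rod centred along column ~391 (handle from 236 to 368), the roll at (631,154), the guard's front-left roof corner at (527,265), and rails at (505,300) and (690,320).

```bash
python3 - <<'E'
from h import *
P=viewer.camera_params("wrist")
r=lambda x,y,z:ray("wrist",(x/1.5,y/1.5),z,P)
o=np.array([.452,.286]);u=np.array([np.cos(1.1985),np.sin(1.1985)])
for nm,a in [("hfront",r(391,236,.050)),("hrear",r(390,368,.050)),("ferrule",r(391,219,.045)),("bendtop",r(391,14,.037))]:
    d=a-o; print(nm,a.round(4),"rod frame",(d@u).round(4),(u[0]*d[1]-u[1]*d[0]).round(4))
for nm,a in [("rollL",r(559,155,.007)),("rollR",r(704,150,.007)),("rollT",r(640,81,.007)),("rollB",r(625,228,.007)),("cornFL",r(527,268,.069)),("cornBL",r(575,0,.069)),("edge",r(768,287,.069)),
 ("railLtop out",r(497,340,.008)),("railL in",r(510,340,.008)),("railR out", r(688,376,.008)),("railR in",r(667,360,.008))]:
    print(nm,w2g(a).round(4))
plan((.452,.286),.022,1.1985)
E
```

```text
hfront [0.4644 0.3137] rod frame 0.0303 -0.0015
hrear [0.4322 0.2324] rod frame -0.0572 -0.0011
ferrule [0.4678 0.3223] rod frame 0.0396 -0.0015
bendtop [0.5073 0.4244] rod frame 0.149 -0.0012
rollL [0.0606 0.0479]
rollR [ 0.071  -0.0459]
rollT [0.1083 0.0061]
rollB [ 0.0165 -0.0067]
cornFL [-0.0014  0.077 ]
cornBL [0.13  0.077]
edge [-0.0019 -0.0619]
railLtop out [-0.0734  0.0687]
railL in [-0.0727  0.059 ]
railR out [-0.092  -0.0816]
railR in [-0.0799 -0.0619]
cm [ 0.02 -0.   12.77] dr_z deg 0.11
```

Request:
{"name": "step_arm", "arguments": {"increments": [{"delta_pos":[0,0.1,3.5],"dr":[0,0,0.1],"fingers":-0.3},{"delta_pos":[0,0.1,7.5],"dr":[0,0,0.1],"fingers":-0.3},{"delta_pos":[0,0.1,11],"dr":[0,0,0.1],"fingers":-0.3},{"delta_pos":[0,0.1,12.7],"dr":[0,0,0.1],"fingers":-0.3},{"delta_pos":[0,0.1,12.7],"dr":[0,0,0.1],"fingers":-0.3}], "newtons": 60}}

```text
time: 2.12
tool_pos: [0.4521, 0.2851, 0.0216]
tool_rot: [-3.14, 0.002, 1.197]
contact_force: [1.5, 0.2, -0.4]
opening: 0.06
grip_force: 0.0
```

Request:
{"name": "step_arm", "arguments": {"increments": [{"delta_pos":[0,0,0],"dr":[0,0,0],"fingers":1},{"delta_pos":[0,0,0],"dr":[0,0,0],"fingers":1},{"delta_pos":[0,0,0],"dr":[0,0,0],"fingers":1},{"delta_pos":[0,0,0],"dr":[0,0,0],"fingers":1},{"delta_pos":[0,0,0],"dr":[0,0,0],"fingers":1}], "newtons": 60}}

```text
time: 2.75
tool_pos: [0.453, 0.2855, 0.023]
tool_rot: [3.141, -0.0, 1.196]
contact_force: [-1.2, -0.4, 2.5]
opening: 0.0213
grip_force: 60.0
```

Request:
{"name": "step_arm", "arguments": {"increments": [{"delta_pos":[0,0,-3],"dr":[0,0,0],"fingers":1},{"delta_pos":[0,0,-7],"dr":[0,0,0],"fingers":1},{"delta_pos":[0,0,-10],"dr":[0,0,0],"fingers":1},{"delta_pos":[-3,2.5,-10],"dr":[0,0,0.7],"fingers":1},{"delta_pos":[-6.5,5.4,-10],"dr":[0,0,1.6],"fingers":1}]}}

```text
time: 3.38
tool_pos: [0.4793, 0.2048, 0.1229]
tool_rot: [3.141, -0.0, 1.169]
contact_force: [-0.3, 0.1, -1.6]
opening: 0.022
grip_force: 60.0
```

Request:
{"name": "step_arm", "arguments": {"increments": [{"delta_pos":[-3.5,2.8,0],"dr":[0,0,0.8],"fingers":1},{"delta_pos":[-7,5.8,0],"dr":[0,0,1.8],"fingers":1},{"delta_pos":[-10.3,8.6,0],"dr":[0,0,2.6],"fingers":1},{"delta_pos":[-10.3,8.6,0],"dr":[0,0,2.6],"fingers":1},{"delta_pos":[-10.3,8.6,0],"dr":[0,0,2.6],"fingers":1}]}}

```text
time: 4.0
tool_pos: [0.5175, 0.077, 0.1224]
tool_rot: [-3.14, 0.0, 1.122]
contact_force: [0.2, 0.4, -2.6]
opening: 0.022
grip_force: 60.0
```

```bash
python3 - <<'E'
from h import *
P=viewer.camera_params("wrist"); im=viewer.read_camera("wrist")
cv2.imwrite("pics/w2.png",cv2.resize(im[:,:,::-1],(768,576),interpolation=cv2.INTER_CUBIC))
o=robot.observe(); print(o["time"],o["tool_pos"],o["tool_rot"],o["contact_force"],o["torque"],w2g(o["tool_pos"]))
plan(g2w(-.18,0),.0385,1.123)
z=o["tool_pos"][2]-.0225;u=o["tool_rot"][2];t=o["tool_pos"][:2]+.15*np.array([np.cos(u),np.sin(u)])
print("tip pred px",proj("wrist",(*t,z),P)*1.5,"bend top",proj("wrist",(*t,z+.04),P)*1.5)
for g in [(0,.0755,.069),(0,-.0755,.069),(0,0,0),(-.172,.068,.008),(-.071,0,0),(.0625,.0005,.009)]: print(g,proj("wrist",(*g2w(*g[:2]),g[2]),P)*1.5)
E
```

```text
4.05 [0.51748278 0.07745814 0.12244816] [-3.14053422e+00  2.71372792e-05  1.12281801e+00] [ 0.10191344  0.43493973 -2.44811234] [-0.0811937   0.16550646 -0.0267843 ] [-0.18286842  0.00412968]
cm [0.29 0.41 8.39] dr_z deg -0.01
tip pred px [386.49390327 -64.19152974] bend top [ 385.3816411  -134.55719401]
(0, 0.0755, 0.069) [ 202.62752105 -129.06634046]
(0, -0.0755, 0.069) [ 592.42690675 -129.79326829]
(0, 0, 0) [395.3051405  -53.24043117]
(-0.172, 0.068, 0.008) [288.10691161 261.24681326]
(-0.071, 0, 0) [394.94456691  90.56598749]
(0.0625, 0.0005, 0.009) [ 394.86885097 -217.75714595]
```

View pics/w2.png

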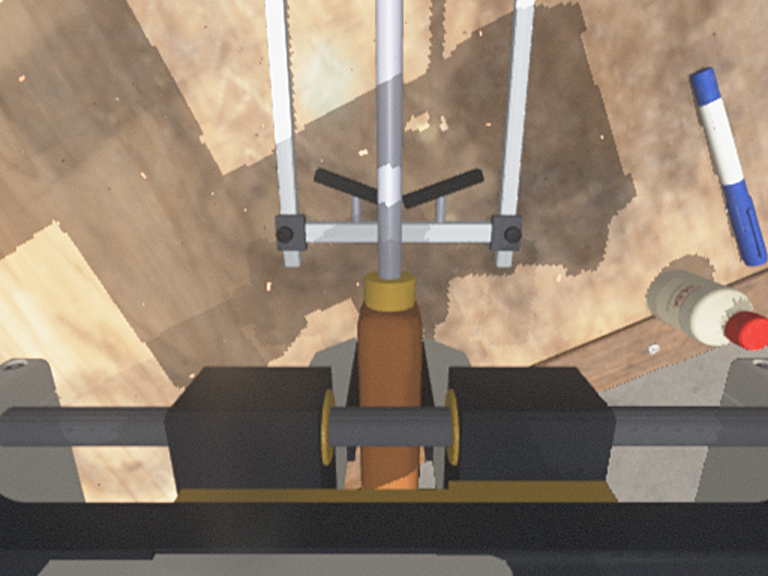

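Rod and rails are parallel in the view (rod column ~389, rail midline ~398–401, pads at row ~190), so I'll shift about 2 mm more and descend in front of the opening.

Request:
{"name": "step_arm", "arguments": {"increments": [{"delta_pos":[0.3,0.6,1.5],"dr":[0,0,0],"fingers":1},{"delta_pos":[0.3,0.6,4],"dr":[0,0,0],"fingers":1},{"delta_pos":[0.3,0.6,6.5],"dr":[0,0,0],"fingers":1},{"delta_pos":[0.3,0.6,8.4],"dr":[0,0,0],"fingers":1},{"delta_pos":[0.3,0.6,8.4],"dr":[0,0,0],"fingers":1}]}}

```text
time: 4.68
tool_pos: [0.5234, 0.0776, 0.0366]
tool_rot: [-3.138, 0.002, 1.124]
contact_force: [-0.1, 0.0, -2.1]
opening: 0.0213
grip_force: 60.0
```

```bash
python3 - <<'E'
from h import *
P=viewer.camera_params("side"); im=viewer.read_camera("side")
cv2.imwrite("pics/s2.png",cv2.resize(im[160:260,210:340,::-1],(780,600),interpolation=cv2.INTER_CUBIC))
o=robot.observe(); print(o["time"],o["tool_pos"],o["tool_rot"],o["contact_force"],w2g(o["tool_pos"]))
u=o["tool_rot"][2];d=np.array([np.cos(u),np.sin(u)]);z=o["tool_pos"][2]-.0225
for s,h in [(.15,0),(.15,.036),(.04,.036),(-.1,.004)]:
    print(s,h,(proj("side",(*(o["tool_pos"][:2]+s*d),z+h),P)-[210,160]+.4)*6)
E
```

```text
4.725 [0.52425795 0.07747395 0.03777426] [-3.13977926e+00  7.12306602e-04  1.12333427e+00] [-0.49950897  0.31505777 -1.61609617] [-0.17992004 -0.00197034]
0.15 0 [345.93700353 353.23688081]
0.15 0.036 [346.60592004 281.05883293]
0.04 0.036 [241.0808123  415.51058528]
-0.1 0.004 [ 75.58614482 706.48694838]
```

View pics/s2.png

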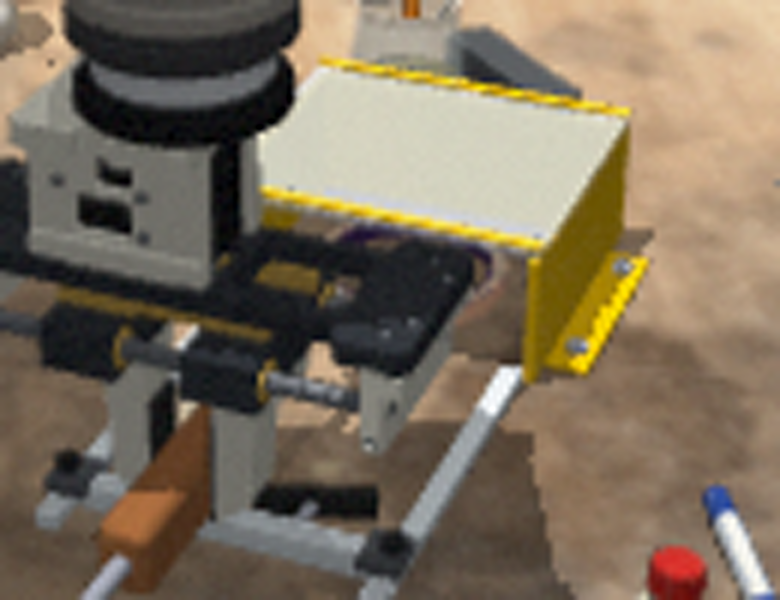

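Request:
{"name": "step_arm", "arguments": {"increments": [{"delta_pos":[1,0,0],"dr":[0,0,0],"fingers":1},{"delta_pos":[2,0,0],"dr":[0,0,0],"fingers":1},{"delta_pos":[3,0,0],"dr":[0,0,0],"fingers":1},{"delta_pos":[4,0,0],"dr":[0,0,0],"fingers":1},{"delta_pos":[4,0,0],"dr":[0,0,0],"fingers":1}]}}

```text
time: 5.35
tool_pos: [0.5425, 0.1137, 0.0388]
tool_rot: [3.141, -0.0, 1.123]
contact_force: [-1.1, 0.4, -2.4]
opening: 0.0211
grip_force: 60.0
```

Request:
{"name": "step_arm", "arguments": {"increments": [{"delta_pos":[1.2,0,0],"dr":[0,0,0],"fingers":1},{"delta_pos":[2.4,0,0],"dr":[0,0,0],"fingers":1},{"delta_pos":[3.5,0,0],"dr":[0,0,0],"fingers":1},{"delta_pos":[4.3,0,0],"dr":[0,0,0],"fingers":1},{"delta_pos":[4.3,0,0],"dr":[0,0,0],"fingers":1}]}}

```text
time: 5.98
tool_pos: [0.5609, 0.1522, 0.0387]
tool_rot: [3.142, -0.0, 1.123]
contact_force: [0.6, -1.4, -1.4]
opening: 0.0215
grip_force: 60.0
```

```bash
python3 - <<'E'
from h import *
P=viewer.camera_params("wrist"); im=viewer.read_camera("wrist")
cv2.imwrite("pics/w3.png",cv2.resize(im[:,:,::-1],(768,576),interpolation=cv2.INTER_CUBIC))
o=robot.observe(); print(o["time"],o["tool_pos"],o["tool_rot"],o["contact_force"],w2g(o["tool_pos"]))
E
```

```text
6.025 [0.56066901 0.15176789 0.03859584] [-3.14139998e+00  2.02022568e-04  1.12281624e+00] [-0.4654029   0.91898676 -2.36184304] [-0.0971859  -0.00261531]
```

View pics/w3.png

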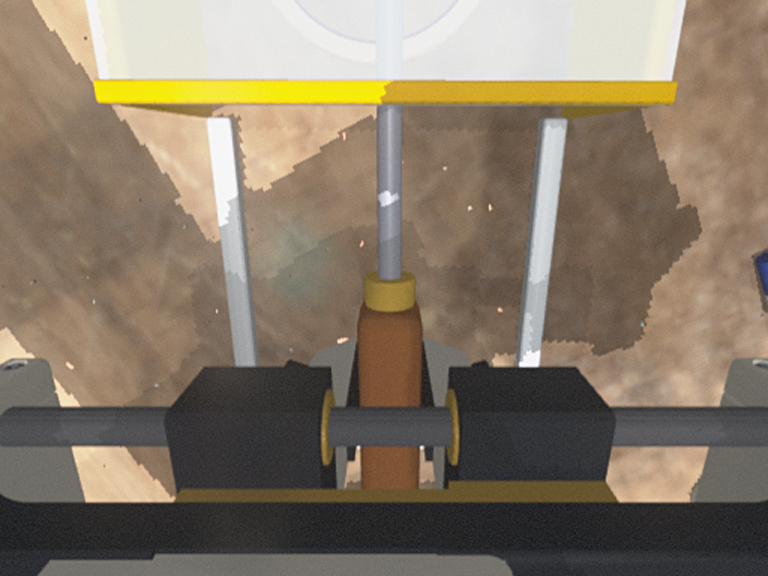

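The rod (column 389) is centred between the rails (mid 387), and the roll's front rim is at (385,50) with the hook beyond it. Lowering now.

Request:
{"name": "step_arm", "arguments": {"increments": [{"delta_pos":[0,0,0.4],"dr":[0,0,0],"fingers":1},{"delta_pos":[0,0,0.8],"dr":[0,0,0],"fingers":1},{"delta_pos":[0,0,1.3],"dr":[0,0,0],"fingers":1},{"delta_pos":[0,0,1.3],"dr":[0,0,0],"fingers":1},{"delta_pos":[0,0,1.3],"dr":[0,0,0],"fingers":1}]}}

```text
time: 6.65
tool_pos: [0.5608, 0.1515, 0.0257]
tool_rot: [3.142, -0.0, 1.122]
contact_force: [0.3, 0.3, -2.6]
opening: 0.0217
grip_force: 60.0
```

Request:
{"name": "step_arm", "arguments": {"increments": [{"delta_pos":[-0.6,0,0],"dr":[0,0,0],"fingers":1},{"delta_pos":[-1.2,0,0],"dr":[0,0,0],"fingers":1},{"delta_pos":[-1.8,0,0],"dr":[0,0,0],"fingers":1},{"delta_pos":[-2.4,0,0],"dr":[0,0,0],"fingers":1},{"delta_pos":[-3,0,0],"dr":[0,0,0],"fingers":1}]}}

```text
time: 7.28
tool_pos: [0.5476, 0.1242, 0.0258]
tool_rot: [3.141, -0.0, 1.122]
contact_force: [-0.1, -0.2, -3.3]
opening: 0.0218
grip_force: 60.0
```

Request:
{"name": "step_arm", "arguments": {"increments": [{"delta_pos":[-1,0,0],"dr":[0,0,0],"fingers":1},{"delta_pos":[-2,0,0],"dr":[0,0,0],"fingers":1},{"delta_pos":[-3,0,0],"dr":[0,0,0],"fingers":1},{"delta_pos":[-4,0,0],"dr":[0,0,0],"fingers":1},{"delta_pos":[-5,0,0],"dr":[0,0,0],"fingers":1}]}}

```text
time: 7.9
tool_pos: [0.5258, 0.0788, 0.0258]
tool_rot: [3.141, -0.0, 1.122]
contact_force: [0.7, 0.8, -1.4]
opening: 0.0219
grip_force: 60.0
```

```bash
cat >> h.py <<'E'
def st():
    F=[]
    for i in range(1):
        o=robot.observe(); F.append(o["contact_force"])
    f=np.mean(F,0); u=o["tool_rot"][2]
    g=w2g(o["tool_pos"]); print(o["time"],"tcp g",g.round(4),"tip x",(g[0]+.15).round(4),"z",o["tool_pos"][2].round(4),"Falong",(f[0]*np.cos(u)+f[1]*np.sin(u)).round(2),"F",f.round(2),"T",o["torque"].round(2))
E
python3 -c "from h import *
st()
im=viewer.read_camera('wrist');cv2.imwrite('pics/w4.png',cv2.resize(im[:,:,::-1],(768,576),interpolation=cv2.INTER_CUBIC));st()"
```

```text
7.9 tcp g [-0.178  -0.0028] tip x -0.028 z 0.0258 Falong 0.99 F [ 0.69  0.77 -1.41] T [ 0.06  0.04 -0.04]
7.95 tcp g [-0.1791 -0.0026] tip x -0.0291 z 0.0257 Falong -1.09 F [-0.68 -0.88 -2.04] T [-0.12  0.1   0.  ]
```

View pics/w4.png

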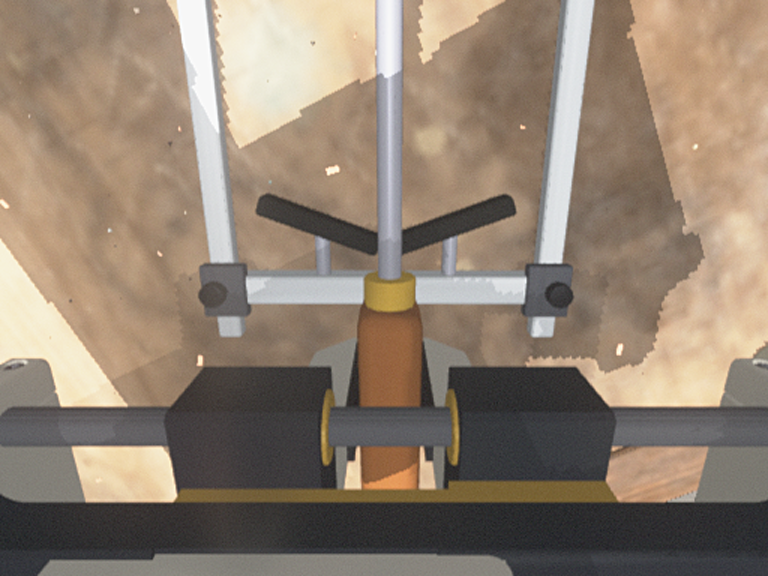

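The rod is centred (column 389) between the pads, whose edges run from (262,196) to (375,238) and (512,196) to (403,238). I'll estimate the seat from them.

```bash
python3 - <<'E'
from h import *
P=viewer.camera_params("wrist")
r=lambda x,y:w2g(ray("wrist",(x/1.5,y/1.5),.013,P))
L=[r(266,195),r(372,234)];R=[r(512,195),r(406,234)]
print(np.round(L+R,4))
for A,B in (L,R):
    t=(B-A)/np.linalg.norm(B-A); n=np.array([t[1],-t[0]]); n*=np.sign(n[0])
    # centre on y=yc: n.(c-A)=.046
    yc=(L[1][1]+R[1][1])/2
    print("seat x",(.046+n@A-n[1]*yc)/n[0],"yc",yc)
st()
E
```

```text
[[-0.1152  0.0439]
 [-0.1303  0.0036]
 [-0.1153 -0.05  ]
 [-0.1304 -0.0097]]
seat x -0.08371123873848581 yc -0.0030626100493906273
seat x -0.08374719399437845 yc -0.0030626100493906273
7.95 tcp g [-0.1791 -0.0026] tip x -0.0291 z 0.0257 Falong -1.09 F [-0.68 -0.88 -2.04] T [-0.12  0.1   0.  ]
```

Request:
{"name": "step_arm", "arguments": {"increments": [{"delta_pos":[-1,0,0],"dr":[0,0,0],"fingers":1},{"delta_pos":[-2,0,0],"dr":[0,0,0],"fingers":1},{"delta_pos":[-3,0,0],"dr":[0,0,0],"fingers":1},{"delta_pos":[-4,0,0],"dr":[0,0,0],"fingers":1},{"delta_pos":[-5,0,0],"dr":[0,0,0],"fingers":1}]}}

```text
time: 8.57
tool_pos: [0.5041, 0.0338, 0.0257]
tool_rot: [3.141, -0.0, 1.122]
contact_force: [0.7, -0.4, -2.1]
opening: 0.0216
grip_force: 60.0
```

Request:
{"name": "step_arm", "arguments": {"increments": [{"delta_pos":[-0.5,0,0],"dr":[0,0,0],"fingers":1},{"delta_pos":[-1,0,0],"dr":[0,0,0],"fingers":1},{"delta_pos":[-1.4,0,0],"dr":[0,0,0],"fingers":1},{"delta_pos":[-1.7,0,0],"dr":[0,0,0],"fingers":1},{"delta_pos":[-1.8,0,0],"dr":[0,0,0],"fingers":1}]}}

```text
time: 9.2
tool_pos: [0.4965, 0.0181, 0.0257]
tool_rot: [-3.142, -0.0, 1.122]
contact_force: [-0.2, -0.8, -2.4]
opening: 0.0214
grip_force: 60.0
```

```bash
python3 - <<'E'
from h import *
st()
P=viewer.camera_params("wrist"); im=viewer.read_camera('wrist'); st(); im2=viewer.read_camera('side')
a=cv2.resize(im[:,:,::-1],(512,384)); b=cv2.resize(im2[160:290,200:330,::-1],(384,384),interpolation=cv2.INTER_CUBIC)
cv2.imwrite('pics/w5.png',cv2.resize(np.hstack([a,b]),(800,343)))
for x in (-.082,):
  pass
E
```

```text
9.2 tcp g [-0.2454 -0.0027] tip x -0.0954 z 0.0257 Falong -0.77 F [-0.17 -0.78 -2.44] T [-0.07  0.07  0.03]
9.25 tcp g [-0.2454 -0.0027] tip x -0.0954 z 0.0257 Falong 0.08 F [ 0.48 -0.14 -1.88] T [-0.07  0.06  0.02]
```

View pics/w5.png

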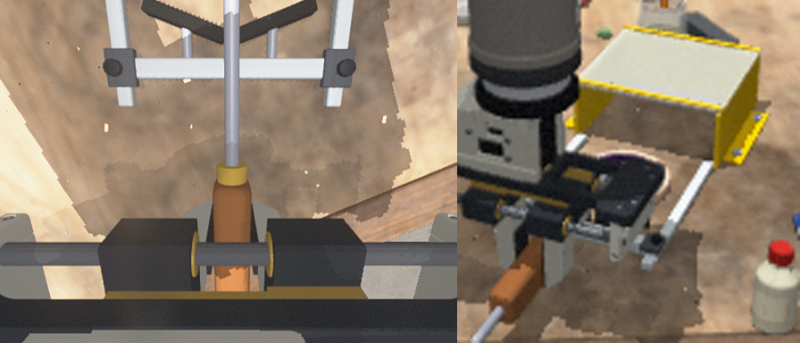

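The ring is out of the guard (right panel, (645,165)) and following the hook. I'm approaching the stop slowly and watching the force.

Request:
{"name": "step_arm", "arguments": {"increments": [{"delta_pos":[-0.2,0,0],"dr":[0,0,0],"fingers":1},{"delta_pos":[-0.4,0,0],"dr":[0,0,0],"fingers":1},{"delta_pos":[-0.6,0,0],"dr":[0,0,0],"fingers":1},{"delta_pos":[-0.8,0,0],"dr":[0,0,0],"fingers":1},{"delta_pos":[-1.0,0,0],"dr":[0,0,0],"fingers":1}]}}

```text
time: 9.93
tool_pos: [0.4922, 0.0091, 0.0257]
tool_rot: [-3.142, -0.0, 1.122]
contact_force: [0.4, 0.4, -1.5]
opening: 0.0216
grip_force: 60.0
```

Request:
{"name": "step_arm", "arguments": {"increments": [{"delta_pos":[-0.06,0,0],"dr":[0,0,0],"fingers":1},{"delta_pos":[-0.12,0,0],"dr":[0,0,0],"fingers":1},{"delta_pos":[-0.18,0,0],"dr":[0,0,0],"fingers":1},{"delta_pos":[-0.2,0,0],"dr":[0,0,0],"fingers":1},{"delta_pos":[-0.2,0,0],"dr":[0,0,0],"fingers":1}]}}

```text
time: 10.55
tool_pos: [0.4914, 0.0074, 0.0257]
tool_rot: [-3.142, -0.0, 1.122]
contact_force: [0.0, 0.4, -2.5]
opening: 0.0216
grip_force: 60.0
```

```bash
python3 -c "from h import *
st()"
```

```text
10.55 tcp g [-0.2573 -0.0027] tip x -0.1073 z 0.0257 Falong 0.34 F [ 0.05  0.36 -2.49] T [-0.03  0.11 -0.02]
```

Request:
{"name": "step_arm", "arguments": {"increments": [{"delta_pos":[-0.08,0,0],"dr":[0,0,0],"fingers":1},{"delta_pos":[-0.16,0,0],"dr":[0,0,0],"fingers":1},{"delta_pos":[-0.24,0,0],"dr":[0,0,0],"fingers":1},{"delta_pos":[-0.3,0,0],"dr":[0,0,0],"fingers":1},{"delta_pos":[-0.3,0,0],"dr":[0,0,0],"fingers":1}]}}

```text
time: 11.18
tool_pos: [0.4901, 0.0046, 0.0257]
tool_rot: [-3.142, -0.0, 1.122]
contact_force: [0.2, 0.7, -2.1]
opening: 0.0219
grip_force: 60.0
```

```bash
python3 -c "from h import *
st()"
```

```text
11.175 tcp g [-0.2604 -0.0027] tip x -0.1104 z 0.0257 Falong 0.71 F [ 0.16  0.72 -2.11] T [-0.03  0.06  0.02]
```

Request:
{"name": "step_arm", "arguments": {"increments": [{"delta_pos":[-0.08,0,0],"dr":[0,0,0],"fingers":1},{"delta_pos":[-0.16,0,0],"dr":[0,0,0],"fingers":1},{"delta_pos":[-0.2,0,0],"dr":[0,0,0],"fingers":1},{"delta_pos":[-0.2,0,0],"dr":[0,0,0],"fingers":1},{"delta_pos":[-0.2,0,0],"dr":[0,0,0],"fingers":1}]}}

```text
time: 11.8
tool_pos: [0.4892, 0.0029, 0.0257]
tool_rot: [3.142, -0.0, 1.122]
contact_force: [0.1, -0.1, -1.8]
opening: 0.0215
grip_force: 60.0
```

```bash
python3 -c "from h import *
st()"
```

```text
11.8 tcp g [-0.2623 -0.0027] tip x -0.1123 z 0.0257 Falong 0.0 F [ 0.13 -0.06 -1.8 ] T [-0.07  0.1  -0.02]
```

Request:
{"name": "step_arm", "arguments": {"increments": [{"delta_pos":[-0.08,0,0],"dr":[0,0,0],"fingers":1},{"delta_pos":[-0.16,0,0],"dr":[0,0,0],"fingers":1},{"delta_pos":[-0.2,0,0],"dr":[0,0,0],"fingers":1},{"delta_pos":[-0.2,0,0],"dr":[0,0,0],"fingers":1},{"delta_pos":[-0.2,0,0],"dr":[0,0,0],"fingers":1}]}}

```text
time: 12.42
tool_pos: [0.4883, 0.0011, 0.0257]
tool_rot: [-3.142, -0.0, 1.122]
contact_force: [-0.2, 0.7, -1.2]
opening: 0.0218
grip_force: 60.0
```

```bash
python3 -c "from h import *
st()"
```

```text
12.425 tcp g [-0.2643 -0.0027] tip x -0.1143 z 0.0257 Falong 0.56 F [-0.15  0.69 -1.25] T [-0.12  0.08 -0.03]
```

Request:
{"name": "step_arm", "arguments": {"increments": [{"delta_pos":[-0.08,0,0],"dr":[0,0,0],"fingers":1},{"delta_pos":[-0.16,0,0],"dr":[0,0,0],"fingers":1},{"delta_pos":[-0.2,0,0],"dr":[0,0,0],"fingers":1},{"delta_pos":[-0.2,0,0],"dr":[0,0,0],"fingers":1},{"delta_pos":[-0.2,0,0],"dr":[0,0,0],"fingers":1}]}}

```text
time: 13.05
tool_pos: [0.4876, -0.0006, 0.0257]
tool_rot: [3.141, -0.0, 1.122]
contact_force: [0.5, 2.1, -2.9]
opening: 0.0218
grip_force: 60.0
```

```bash
python3 -c "from h import *
st()"
```

```text
13.05 tcp g [-0.2662 -0.0027] tip x -0.1162 z 0.0257 Falong 2.15 F [ 0.53  2.13 -2.91] T [ 0.36 -0.12 -0.02]
```

Request:
{"name": "step_arm", "arguments": {"increments": [{"delta_pos":[-0.05,0,0],"dr":[0,0,0],"fingers":1},{"delta_pos":[-0.1,0,0],"dr":[0,0,0],"fingers":1},{"delta_pos":[-0.1,0,0],"dr":[0,0,0],"fingers":1},{"delta_pos":[-0.1,0,0],"dr":[0,0,0],"fingers":1},{"delta_pos":[-0.1,0,0],"dr":[0,0,0],"fingers":1}]}}

```text
time: 13.68
tool_pos: [0.4872, -0.0015, 0.0257]
tool_rot: [3.141, -0.0, 1.122]
contact_force: [2.4, 4.5, -2.2]
opening: 0.0216
grip_force: 60.0
```

```bash
python3 -c "from h import *
st()"
```

```text
13.675 tcp g [-0.2671 -0.0027] tip x -0.1171 z 0.0257 Falong 5.14 F [ 2.39  4.55 -2.22] T [ 0.71 -0.24  0.05]
```

Request:
{"name": "step_arm", "arguments": {"increments": [{"delta_pos":[-0.06,0,0],"dr":[0,0,0],"fingers":1},{"delta_pos":[-0.12,0,0],"dr":[0,0,0],"fingers":1},{"delta_pos":[-0.12,0,0],"dr":[0,0,0],"fingers":1},{"delta_pos":[-0.12,0,0],"dr":[0,0,0],"fingers":1},{"delta_pos":[-0.12,0,0],"dr":[0,0,0],"fingers":1}]}}

```text
time: 14.3
tool_pos: [0.4868, -0.0023, 0.0257]
tool_rot: [3.141, -0.001, 1.122]
contact_force: [1.9, 6.2, -4.7]
opening: 0.0218
grip_force: 60.0
```

```bash
python3 -c "from h import *
st()
for i in range(2): viewer.read_camera('side'); st()"
```

```text
14.3 tcp g [-0.2681 -0.0027] tip x -0.1181 z 0.0257 Falong 6.37 F [ 1.9   6.16 -4.72] T [ 0.94 -0.36  0.03]
14.35 tcp g [-0.2681 -0.0027] tip x -0.1181 z 0.0257 Falong 6.53 F [ 2.77  5.91 -3.25] T [ 0.84 -0.37  0.01]
14.4 tcp g [-0.2681 -0.0028] tip x -0.1181 z 0.0257 Falong 7.08 F [ 2.34  6.74 -3.66] T [ 0.88 -0.3   0.01]
```

Request:
{"name": "step_arm", "arguments": {"increments": [{"delta_pos":[-0.05,0,0],"dr":[0,0,0],"fingers":1},{"delta_pos":[-0.09,0,0],"dr":[0,0,0],"fingers":1},{"delta_pos":[-0.09,0,0],"dr":[0,0,0],"fingers":1},{"delta_pos":[-0.09,0,0],"dr":[0,0,0],"fingers":1},{"delta_pos":[-0.09,0,0],"dr":[0,0,0],"fingers":1}]}}

```text
time: 15.02
tool_pos: [0.4865, -0.0029, 0.0257]
tool_rot: [3.141, -0.001, 1.122]
contact_force: [2.7, 8.4, -4.4]
opening: 0.0216
grip_force: 60.0
```

```bash
python3 -c "from h import *
st()
for i in range(3): viewer.read_camera('side'); st()"
```

```text
15.025 tcp g [-0.2688 -0.0027] tip x -0.1188 z 0.0257 Falong 8.74 F [ 2.68  8.41 -4.44] T [ 1.14 -0.48  0.  ]
15.075 tcp g [-0.2687 -0.0028] tip x -0.1187 z 0.0257 Falong 8.85 F [ 4.87  7.48 -2.86] T [ 1.08 -0.43  0.06]
15.125 tcp g [-0.2687 -0.0028] tip x -0.1187 z 0.0257 Falong 7.71 F [ 3.19  7.02 -3.67] T [ 1.14 -0.48  0.02]
15.175 tcp g [-0.2688 -0.0028] tip x -0.1188 z 0.0257 Falong 8.39 F [ 3.39  7.68 -4.08] T [ 1.1  -0.44  0.07]
```

Request:
{"name": "step_arm", "arguments": {"increments": [{"delta_pos":[0,0,0],"dr":[0,0,0],"fingers":1},{"delta_pos":[0,0,0],"dr":[0,0,0],"fingers":1},{"delta_pos":[0,0,0],"dr":[0,0,0],"fingers":1},{"delta_pos":[0,0,0],"dr":[0,0,0],"fingers":1},{"delta_pos":[0,0,0],"dr":[0,0,0],"fingers":1}]}}

```text
time: 15.8
tool_pos: [0.4865, -0.0029, 0.0257]
tool_rot: [3.141, -0.001, 1.122]
contact_force: [3.4, 7.1, -3.9]
opening: 0.0216
grip_force: 60.0
```

Request:
{"name": "step_arm", "arguments": {"increments": [{"delta_pos":[0,0,0],"dr":[0,0,0],"fingers":1},{"delta_pos":[0,0,0],"dr":[0,0,0],"fingers":1},{"delta_pos":[0,0,0],"dr":[0,0,0],"fingers":1},{"delta_pos":[0,0,0],"dr":[0,0,0],"fingers":1},{"delta_pos":[0,0,0],"dr":[0,0,0],"fingers":1}]}}

```text
time: 16.42
tool_pos: [0.4865, -0.0029, 0.0257]
tool_rot: [3.141, -0.001, 1.122]
contact_force: [3.0, 8.3, -3.9]
opening: 0.0219
grip_force: 60.0
```

Request:
{"name": "step_arm", "arguments": {"increments": [{"delta_pos":[0.15,0,0],"dr":[0,0,0],"fingers":1},{"delta_pos":[0.3,0,0],"dr":[0,0,0],"fingers":1},{"delta_pos":[0.5,0,0],"dr":[0,0,0],"fingers":1},{"delta_pos":[0.9,0,0],"dr":[0,0,0],"fingers":1},{"delta_pos":[1.5,0,0],"dr":[0,0,0],"fingers":1}]}}

```text
time: 17.05
tool_pos: [0.4926, 0.01, 0.0257]
tool_rot: [-3.141, 0.0, 1.122]
contact_force: [-0.4, -0.5, -2.8]
opening: 0.0218
grip_force: 60.0
```

Request:
{"name": "step_arm", "arguments": {"increments": [{"delta_pos":[0.3,0,-0.5],"dr":[0,0,0],"fingers":1},{"delta_pos":[0.3,0,-2],"dr":[0,0,0],"fingers":1},{"delta_pos":[0.3,0,-5],"dr":[0,0,0],"fingers":1},{"delta_pos":[0.3,0,-8],"dr":[0,0,0],"fingers":1},{"delta_pos":[0.3,0,-10],"dr":[0,0,0],"fingers":1}]}}

```text
time: 17.68
tool_pos: [0.4944, 0.0126, 0.1283]
tool_rot: [3.139, -0.001, 1.122]
contact_force: [0.5, 0.1, -2.2]
opening: 0.0215
grip_force: 60.0
```

```bash
python3 - <<'E'
from h import *
st(); im=viewer.read_camera("side"); P=viewer.camera_params("side")
plan((.4532,.2855),.125,1.197)
E
```

```text
17.675 tcp g [-0.2513 -0.0032] tip x -0.1013 z 0.1283 Falong 0.3 F [ 0.45  0.12 -2.23] T [-0.11  0.09 -0.03]
cm [ 22.76 -15.66   0.53] dr_z deg -4.28
```

Request:
{"name": "step_arm", "arguments": {"increments": [{"delta_pos":[3.5,-2.4,0],"dr":[0,0,-0.6],"fingers":1},{"delta_pos":[8,-5.5,0],"dr":[0,0,-1.5],"fingers":1},{"delta_pos":[12.5,-8.6,0],"dr":[0,0,-2.4],"fingers":1},{"delta_pos":[17,-11.7,0],"dr":[0,0,-3.3],"fingers":1},{"delta_pos":[20.5,-14,0],"dr":[0,0,-4],"fingers":1}]}}

```text
time: 18.35
tool_pos: [0.4559, 0.2601, 0.1261]
tool_rot: [3.141, -0.0, 1.194]
contact_force: [0.5, 0.2, -2.7]
opening: 0.0215
grip_force: 60.0
```

Request:
{"name": "step_arm", "arguments": {"increments": [{"delta_pos":[2.2,-1.6,0],"dr":[0,0,-0.3],"fingers":1},{"delta_pos":[2.2,-1.6,1.5],"dr":[0,0,-0.3],"fingers":1},{"delta_pos":[2.2,-1.6,4.5],"dr":[0,0,-0.3],"fingers":1},{"delta_pos":[2.2,-1.6,7],"dr":[0,0,-0.3],"fingers":1},{"delta_pos":[2.2,-1.6,7],"dr":[0,0,-0.3],"fingers":1}]}}

```text
time: 18.98
tool_pos: [0.4486, 0.2828, 0.0537]
tool_rot: [-3.138, 0.004, 1.196]
contact_force: [-0.8, 0.8, -1.7]
opening: 0.0219
grip_force: 60.0
```

```bash
python3 - <<'E'
from h import *
st(); plan((.4532,.2855),.0225,1.197)
# copper ring check in side view: predicted seat vs colour mask
im=viewer.read_camera("side"); P=viewer.camera_params("side")
for yc in (0,-.002):
  for cx in (-.07,-.074,-.078,-.080,-.082,-.084,-.086,-.09):
    a=np.linspace(0,2*np.pi,90); v=[im[int(round(q[1])),int(round(q[0]))].astype(float) for t in a for q in [proj("side",(*g2w(cx+.042*np.cos(t),yc+.042*np.sin(t)),.009),P)]]
    print(yc,cx,np.mean(v,0).round(0),np.std(v,0).round(0))
cv2.imwrite("pics/s5.png",im[:,:,::-1])
E
```

```text
18.975 tcp g [-0.0276  0.1552] tip x 0.1224 z 0.0537 Falong 0.41 F [-0.82  0.76 -1.69] T [-0.06  0.12 -0.01]
cm [0.42 0.33 3.12] dr_z deg -0.04
0 -0.07 [184. 157. 136.] [39. 38. 32.]
0 -0.074 [200. 174. 155.] [35. 37. 30.]
0 -0.078 [216. 194. 175.] [27. 30. 23.]
0 -0.08 [207. 185. 168.] [39. 40. 32.]
0 -0.082 [175. 156. 143.] [61. 58. 48.]
0 -0.084 [147. 129. 121.] [68. 63. 51.]
0 -0.086 [121. 103. 101.] [76. 69. 54.]
0 -0.09 [94. 80. 81.] [79. 71. 57.]
-0.002 -0.07 [180. 153. 132.] [42. 40. 33.]
-0.002 -0.074 [191. 164. 146.] [45. 45. 35.]
-0.002 -0.078 [206. 182. 166.] [37. 38. 30.]
-0.002 -0.08 [191. 169. 154.] [51. 49. 40.]
-0.002 -0.082 [169. 149. 137.] [59. 56. 47.]
-0.002 -0.084 [148. 130. 122.] [66. 63. 51.]
-0.002 -0.086 [117. 101.  99.] [79. 73. 57.]
-0.002 -0.09 [84. 70. 74.] [73. 66. 51.]
```

Request:
{"name": "step_arm", "arguments": {"increments": [{"delta_pos":[0.2,0.3,1],"dr":[0,0,0],"fingers":1},{"delta_pos":[0.2,0.3,2],"dr":[0,0,0],"fingers":1},{"delta_pos":[0.2,0.3,2.7],"dr":[0,0,0],"fingers":1},{"delta_pos":[0.2,0.3,3.0],"dr":[0,0,0],"fingers":1},{"delta_pos":[0.2,0.3,3.0],"dr":[0,0,0],"fingers":1}]}}

```text
time: 19.65
tool_pos: [0.4534, 0.2853, 0.0256]
tool_rot: [-3.141, 0.0, 1.197]
contact_force: [-0.3, 0.9, -2.5]
opening: 0.0216
grip_force: 60.0
```

```bash
python3 -c "from h import *
st(); plan((.4532,.2855),.0225,1.197)"
```

```text
19.65 tcp g [-0.0233  0.1519] tip x 0.1267 z 0.0256 Falong 0.72 F [-0.3   0.89 -2.49] T [-0.14  0.04 -0.  ]
cm [ 0.02 -0.02  0.31] dr_z deg 0.02
```

Request:
{"name": "step_arm", "arguments": {"increments": [{"delta_pos":[0,0,0.1],"dr":[0,0,0],"fingers":1},{"delta_pos":[0,0,0.2],"dr":[0,0,0],"fingers":1},{"delta_pos":[0,0,0.25],"dr":[0,0,0],"fingers":1},{"delta_pos":[0,0,0.25],"dr":[0,0,0],"fingers":1},{"delta_pos":[0,0,0.25],"dr":[0,0,0],"fingers":1}]}}

```text
time: 20.27
tool_pos: [0.4535, 0.2853, 0.0233]
tool_rot: [3.141, -0.0, 1.197]
contact_force: [0.1, -0.6, -1.8]
opening: 0.0214
grip_force: 60.0
```

```bash
python3 -c "from h import *
st()
viewer.read_camera('side');st()"
```

```text
20.275 tcp g [-0.0232  0.1518] tip x 0.1268 z 0.0233 Falong -0.5 F [ 0.06 -0.56 -1.76] T [-0.05  0.1   0.04]
20.325 tcp g [-0.0232  0.1518] tip x 0.1268 z 0.0233 Falong -0.96 F [-1.21 -0.55 -1.89] T [-0.1   0.07  0.02]
```

Still carrying the weight, so down another 0.7 mm, then open gently.

Request:
{"name": "step_arm", "arguments": {"increments": [{"delta_pos":[0,0,0.04],"dr":[0,0,0],"fingers":1},{"delta_pos":[0,0,0.07],"dr":[0,0,0],"fingers":1},{"delta_pos":[0,0,0.07],"dr":[0,0,0],"fingers":1},{"delta_pos":[0,0,0.07],"dr":[0,0,0],"fingers":1},{"delta_pos":[0,0,0.07],"dr":[0,0,0],"fingers":1}]}}

```text
time: 20.95
tool_pos: [0.4536, 0.2853, 0.023]
tool_rot: [3.141, -0.0, 1.197]
contact_force: [-1.8, -0.9, 4.6]
opening: 0.0217
grip_force: 60.0
```

```bash
python3 -c "from h import *
st()
viewer.read_camera('side');st()"
```

```text
20.95 tcp g [-0.0232  0.1518] tip x 0.1268 z 0.023 Falong -1.49 F [-1.78 -0.9   4.59] T [-0.22  0.43  0.02]
21.0 tcp g [-0.0232  0.1517] tip x 0.1268 z 0.023 Falong -1.8 F [-1.97 -1.16  5.59] T [-0.19  0.42 -0.03]
```

Request:
{"name": "step_arm", "arguments": {"increments": [{"delta_pos":[0,0,0],"dr":[0,0,0],"fingers":0.2},{"delta_pos":[0,0,0],"dr":[0,0,0],"fingers":-0.2},{"delta_pos":[0,0,0],"dr":[0,0,0],"fingers":-0.3},{"delta_pos":[0,0,0],"dr":[0,0,0],"fingers":-0.3},{"delta_pos":[0,0,0],"dr":[0,0,0],"fingers":-0.3}]}}

```text
time: 21.62
tool_pos: [0.4535, 0.2853, 0.0225]
tool_rot: [-3.142, -0.0, 1.197]
contact_force: [-0.8, -0.3, 0.5]
opening: 0.0592
grip_force: 0.0
```

Request:
{"name": "step_arm", "arguments": {"increments": [{"delta_pos":[0,0,-1.5],"dr":[0,0,0],"fingers":-0.3},{"delta_pos":[0,0,-5],"dr":[0,0,0],"fingers":-0.3},{"delta_pos":[0,0,-9],"dr":[0,0,0],"fingers":-0.3},{"delta_pos":[0,0,-12.7],"dr":[0,0,0],"fingers":-0.3},{"delta_pos":[0,0,-12.7],"dr":[0,0,0],"fingers":-0.3}]}}

```text
time: 22.25
tool_pos: [0.4553, 0.2861, 0.1536]
tool_rot: [3.136, -0.006, 1.197]
contact_force: [-0.0, -0.7, 0.9]
opening: 0.0601
grip_force: 0.0
```

Request:
{"name": "step_arm", "arguments": {"increments": [{"delta_pos":[0,0,-3],"dr":[0,0,0],"fingers":-0.3},{"delta_pos":[0,0,-5],"dr":[0,0,0],"fingers":-0.3},{"delta_pos":[0,0,-5],"dr":[0,0,0],"fingers":-0.3},{"delta_pos":[0,0,-5],"dr":[0,0,0],"fingers":-0.3},{"delta_pos":[0,0,-5],"dr":[0,0,0],"fingers":-0.3}]}}

```text
time: 22.88
tool_pos: [0.4529, 0.285, 0.1983]
tool_rot: [-3.14, 0.002, 1.197]
contact_force: [0.2, -0.8, 0.2]
opening: 0.0597
grip_force: 0.0
```

```bash
python3 - <<'E'
from h import *
st(); print(robot.observe()["opening"])
im=viewer.read_camera("side")
old=cv2.imread("pics/side0.png"); old=cv2.resize(old,(512,384),interpolation=cv2.INTER_AREA)[:,:,::-1]
d=np.abs(im.astype(int)-old.astype(int)).max(2)>70
n,l,s,c=cv2.connectedComponentsWithStats(d.astype(np.uint8))
for k in range(1,n):
    if s[k][4]>8: print("changed blob x,y,w,h,area",s[k])
P=viewer.camera_params("side")
print("tip",proj("side",(.507,.425,0),P),"foot",proj("side",(.4158,.193,.004),P),"roll",proj("side",(*g2w(-.08,0),.005),P),"start roll",proj("side",(*g2w(.0625,0),.005),P))
# ring fit on current picture: bright-ring score
a=np.linspace(0,2*np.pi,120); g=cv2.cvtColor(im,cv2.COLOR_RGB2GRAY).astype(np.float32)
best=[]
for cx in np.arange(-.095,-.06,.001):
  for cy in np.arange(-.006,.007,.002):
    def m(r,z):
        q=np.array([proj("side",(*g2w(cx+r*np.cos(t),cy+r*np.sin(t)),z),P) for t in a],np.float32)
        return cv2.remap(g,q[:,0:1],q[:,1:2],cv2.INTER_LINEAR).std()
    best.append((m(.042,.009),cx,cy))
print(sorted(best)[:3])
E
```

```text
22.875 tcp g [-0.0238  0.1522] tip x 0.1262 z 0.1983 Falong -0.65 F [ 0.17 -0.77  0.2 ] T [-0.06  0.1   0.06]
0.05973556053330544
changed blob x,y,w,h,area [  0   0   9  20 151]
changed blob x,y,w,h,area [ 93   0  53  25 861]
changed blob x,y,w,h,area [194   0  37  23 676]
changed blob x,y,w,h,area [111  36  31   9 195]
changed blob x,y,w,h,area [112  47  30   8 160]
changed blob x,y,w,h,area [ 0 53  2  5  9]
changed blob x,y,w,h,area [130  59   2   5   9]
changed blob x,y,w,h,area [189  58  35   9 205]
changed blob x,y,w,h,area [129  67   4   5  17]
changed blob x,y,w,h,area [ 98  68  64  27 550]
changed blob x,y,w,h,area [191  70  32   7 120]
changed blob x,y,w,h,area [185  74   6   4  18]
changed blob x,y,w,h,area [196  78   5   4  14]
changed blob x,y,w,h,area [203  78   4   5  10]
changed blob x,y,w,h,area [199  90  12  13  83]
changed blob x,y,w,h,area [143  93   7  16  74]
changed blob x,y,w,h,area [ 167   97   84   46 1241]
changed blob x,y,w,h,area [220 124  10  22 127]
changed blob x,y,w,h,area [ 136  166   81   36 1152]
changed blob x,y,w,h,area [  0 185   6  29 126]
changed blob x,y,w,h,area [205 191  15  15  60]
changed blob x,y,w,h,area [222 196   6   6  19]
changed blob x,y,w,h,area [208 196  40  31 403]
changed blob x,y,w,h,area [ 120  203   85   44 1608]
changed blob x,y,w,h,area [201 215   7  12  38]
changed blob x,y,w,h,area [242 221  36  18 127]
changed blob x,y,w,h,area [116 223   7   8  26]
changed blob x,y,w,h,area [ 20 243  34  17 218]
changed blob x,y,w,h,area [ 34 250   7   9  22]
changed blob x,y,w,h,area [ 54 275  13  22  84]
tip [235.82014271 186.6411579 ] foot [199.53303788 228.33888516] roll [259.09306054 231.76496325] start roll [278.79294825 205.08636559]
[(np.float32(23.667934), np.float64(-0.07799999999999999), np.float64(0.0)), (np.float32(23.670063), np.float64(-0.07699999999999999), np.float64(0.0)), (np.float32(24.431929), np.float64(-0.07599999999999998), np.float64(0.0))]
```

The rod is back in place. The ring fits at about guard x = -0.078. I'll check from above that it touches the pads, using pixel profiles.

Request:
{"name": "step_arm", "arguments": {"increments": [{"delta_pos":[-4,3,0],"dr":[0,0,1],"fingers":-0.3},{"delta_pos":[-8.5,6.3,0],"dr":[0,0,2],"fingers":-0.3},{"delta_pos":[-13,9.6,0],"dr":[0,0,3],"fingers":-0.3},{"delta_pos":[-17,12.6,0],"dr":[0,0,4],"fingers":-0.3},{"delta_pos":[-18.7,13.9,0],"dr":[0,0,4.2],"fingers":-0.3}]}}

```text
time: 23.55
tool_pos: [0.515, 0.0578, 0.1989]
tool_rot: [-3.141, 0.001, 1.121]
contact_force: [0.6, -0.4, -0.4]
opening: 0.0595
grip_force: 0.0
```

Request:
{"name": "step_arm", "arguments": {"increments": [{"delta_pos":[0,0,0],"dr":[0,0,0],"fingers":-0.3},{"delta_pos":[0,0,0],"dr":[0,0,0],"fingers":-0.3},{"delta_pos":[0,0,0],"dr":[0,0,0],"fingers":-0.3},{"delta_pos":[0,0,0],"dr":[0,0,0],"fingers":-0.3},{"delta_pos":[0,0,0],"dr":[0,0,0],"fingers":-0.3}]}}

```text
time: 24.18
tool_pos: [0.5146, 0.0609, 0.1996]
tool_rot: [3.142, -0.0, 1.125]
contact_force: [0.8, 0.4, -0.0]
opening: 0.0596
grip_force: 0.0
```

```bash
python3 - <<'E'
from h import *
st(); P=viewer.camera_params("wrist"); im=viewer.read_camera("wrist"); cv2.imwrite("pics/w6.png",im[:,:,::-1])
a=np.linspace(0,2*np.pi,120); g=cv2.cvtColor(im,cv2.COLOR_RGB2GRAY).astype(np.float32)
print(im.shape,proj("wrist",(*g2w(-.08,0),.009),P))
def samp(cx,cy,r,t,z=.009,src=g):
    q=np.array([proj("wrist",(*g2w(cx+rr*np.cos(tt),cy+rr*np.sin(tt)),z),P) for rr,tt in zip(*np.broadcast_arrays(r,t))],np.float32)
    return cv2.remap(src,q[:,0:1],q[:,1:2],cv2.INTER_LINEAR).squeeze()
best=sorted((samp(cx,cy,.042,a).std(),cx,cy) for cx in np.arange(-.095,-.06,.0015) for cy in np.arange(-.008,.008,.0015))[:3]
print(best); _,cx,cy=best[0]
rr=np.arange(.030,.066,.0015)
print("mm",(rr*1000).round(0).astype(int).tolist())
for deg in (140,150,160,170,180,190,200,210,220):
    print(deg,samp(cx,cy,rr,np.radians(deg)).astype(int).tolist())
E
```

```text
24.175 tcp g [-0.199  -0.0004] tip x -0.049 z 0.1996 Falong 0.69 F [ 0.77  0.4  -0.05] T [-0.05  0.08 -0.02]
(384, 512, 3) [258.79736455  60.99375187]
[(np.float32(27.513119), np.float64(-0.08299999999999999), np.float64(-0.0035000000000000014)), (np.float32(29.230837), np.float64(-0.08149999999999999), np.float64(-0.0020000000000000018)), (np.float32(29.765125), np.float64(-0.08299999999999999), np.float64(-0.0020000000000000018))]
mm [30, 32, 33, 34, 36, 38, 39, 41, 42, 44, 45, 47, 48, 50, 51, 53, 54, 56, 57, 59, 60, 62, 63, 65, 66]
140 [130, 127, 128, 127, 127, 109, 117, 179, 185, 186, 177, 120, 104, 76, 58, 55, 57, 56, 65, 104, 112, 113, 116, 118, 122]
150 [125, 129, 129, 130, 130, 105, 138, 188, 182, 188, 168, 97, 58, 54, 56, 59, 62, 123, 143, 133, 121, 115, 114, 122, 122]
160 [124, 123, 120, 124, 123, 96, 144, 184, 183, 183, 151, 79, 54, 60, 53, 50, 69, 102, 103, 102, 103, 105, 106, 111, 112]
170 [122, 123, 123, 123, 120, 115, 180, 185, 181, 172, 139, 94, 60, 49, 54, 55, 52, 87, 106, 109, 107, 104, 103, 125, 184]
180 [122, 122, 124, 128, 122, 108, 163, 184, 181, 176, 145, 123, 111, 104, 114, 122, 123, 123, 121, 119, 117, 117, 113, 160, 205]
190 [115, 115, 116, 119, 107, 100, 169, 183, 181, 175, 116, 69, 53, 52, 53, 53, 74, 112, 120, 120, 119, 117, 112, 124, 180]
200 [108, 112, 114, 117, 106, 141, 198, 181, 183, 168, 109, 54, 53, 53, 54, 65, 109, 122, 120, 115, 110, 103, 111, 116, 127]
210 [144, 116, 120, 121, 104, 136, 196, 183, 184, 156, 112, 65, 55, 54, 53, 54, 78, 123, 139, 136, 128, 126, 126, 125, 125]
220 [125, 128, 128, 128, 107, 118, 179, 182, 183, 164, 126, 122, 96, 53, 55, 53, 54, 56, 88, 125, 124, 122, 118, 116, 117]
```

The ring meets both pads with no gap at ±20°, the rod is standing in its old place, and the gripper is clear. Handing in.

```bash
python3 -c "from cell import robot
print(robot.hand_in())"
```

```text
the job is handed in; nothing more can be done
None
```

I drew the roll into the stop, held it there at about 8 N for a little over a second, set the rod back down at its original place well clear of the roll, and handed the job in at about 24 s; no verdict came back.

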